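# Slide the pink culture dish onto the cooling plate

### The job

Slide the freshly poured pink culture dish, the one standing beside a cream dish in front of the robot, across the worktop, up the ramp and onto the cooling plate until it rests against both black stop posts, then let go of it. Keep it flat all the way: push it, do not lift or tip it. Leave that cream dish, the two bottles and the masking tape where they are.

Things in the scene. Friction and masses are not known exactly. Their poses are not given: they have to be found in the camera images.
- pink_dish: Closed round culture dish with pink agar, loose, about 28 g. 91 mm across the lid (radius 45 mm from 4 mm height up to the top), base radius 43 mm, 14 mm high. Origin: centre of the underside; z up. It slides easily.
- cream_dish: The same kind of dish, beside it at the start (91 mm across, 14 mm high) with cream agar; loose, not to be moved. Origin: centre of the underside.
- cooling_plate: Dark grey cooling plate with a yellow ring and a bright metal ramp, fixed. Origin: on the worktop under the ring's centre; +y points from ramp to stops (the way the dish is pushed home). Flat top 150 mm wide in x, 3 mm high, from y = -65 to 85 mm; full-width ramp up to it from y = -90 mm; its sides are 3 mm steps. White control housing with a knob (44 mm high in all) at y = 80 to 120 mm.
- seat (a point): Centre of the yellow ring (96 mm diameter) on the plate's top face, 3 mm above the worktop, axes as the plate's. Two black stop posts, radius 8 mm, tops 16 mm above the worktop, stand at x = -34 and +34 mm, y = +41 mm from here. A dish touching both posts is centred here.
- bottle_red: Loose bottle with pinkish-red contents and blue cap, 57 mm across, 104 mm high, bystander at the right. Origin: centre of the underside.
- bottle_green: Loose bottle with green contents and blue cap, 56 mm across, 104 mm high, bystander at the right. Origin: centre of the underside.
- masking_tape: Loose roll of tan tape lying flat, 100 mm across, 25 mm high, bystander at the left. Origin: centre of the underside.

How it is judged:
On the way:
1. the pink dish passes over the ramp: its centre 15 to 115 mm before the ring's centre, at most 75 mm to the side (y of pink_dish in the frame of seat between -0.115 and -0.015 m and x of pink_dish in the frame of seat between -0.075 and 0.075 m), for 0.05 s.
At the end, for the whole second after the job is handed in: The pink dish lies flat (within 0.03 rad) and still on the plate's top, its centre within 8 mm of the centre of the yellow ring, where it rests against both stop posts (horizontal distance between pink_dish and seat below 0.008 m and z of pink_dish in the frame of seat between -0.0015 and 0.0015 m and angle between pink_dish's own z axis and vertical below 0.03 rad and linear speed of pink_dish below 0.01 m/s); the robot touches nothing.
It fails at once if the pink dish is lifted (more than 20 mm above the worktop) or tipped by more than 0.25 rad (height (world z) of pink_dish above 0.02 m or angle between pink_dish's own z axis and vertical above 0.25 rad).
It fails at once if the cream dish, a bottle or the masking tape is moved by more than 30 mm (distance of any of cream_dish, bottle_red, bottle_green, masking_tape from where it was at the start of the episode above 0.03 m).
It also fails if it takes over 48 s, if anything falls off the work surface, if the arm or the gripper's body presses on something with over 40 N, if the wrist force passes 120 N, or if a joint passes its speed limit or range.

### The arm

A 6-joint arm with a two-finger parallel gripper is mounted at the origin on a cart in front of the work surface, level with it; the furniture and walls round the work are solid. World frame = base frame: x ahead of the robot, y to its left, z up, the work surface at z = 0. Lengths are in m, angles in rad, forces in N, time in s.
With the tool pointing down it reaches from about 0.3 to 0.85 m from the base axis. Payload 4.2 kg.
Tool frame: the origin (TCP) lies between the finger pads; the fingertips stand 22 mm ahead of it and the grasp point (between the pads) lies 3 mm ahead of it; z points along the fingers, y is the line along which they close (so a half turn about z gives the same grasp; the last joint's range is limited). The gripper opens to 91 mm and grips with 3 to 60 N. Pads are 32 mm wide; open, the fingers measure 118 mm over their backs; the gripper's body (76 mm by 178 mm) begins 60 mm behind the grasp point.
Start: joints at [1.288, 0.32, 1.565, -0, 1.257, -0.02], TCP at [0.149, 0.555, 0.236] pointing down, gripper open.
Joint ranges: [-3.11, 3.11], [-0.84, 2.01], [0.21, 2.61], [-1.34, 4.49], [0.05, 2.63], [-2.56, 2.56]. Speed limits (rad/s): [2.57, 2.57, 3.14, 3.14, 3.14, 3.14].

### API

Orientations are given as a unit quaternion [w, x, y, z].
In Python, from cell import r, grab_frame gives the robot as it stands (r), with the cameras as plain functions.
- The arm moves only by the tool shift_gripper, called after "Request:" in YAML: its name, and indented under it one key for each argument. Schema: {"type":"object","properties":{"increments":{"type":"string"},"force":{"type":"number"},"only":{"type":"string"},"quiet":{"type":"boolean"},"lines":{"type":"string"}},"required":["increments"],"additionalProperties":false}. increments is a string of 1 to 20 rows, parted by semicolons, with the numbers parted by commas; each row has 7 numbers: a rotation vector rx, ry, rz in rad, then dx, dy, dz in m, then the finger opening in m; each row shifts and turns the commanded pose from where the row before left it, along the tool's axes as they then stand; what a row does not reach is not made up. A row lasts 1/8 s, in which the tool goes at most 0.0625 m and 0.188 rad, less where a joint would pass 70% of its speed; a pose out of reach is approached as far as the arm can. The fingers move at their own pace and stop on an object; force is the grip in N (left out, the last holds). Time passes only in rows, so rows that do not move let the fingers close. The tool returns the time, the measured TCP pose, the force, the opening and the grip force at its end. only (a regular expression) keeps the lines of the reply that match it, lines (a string "A,B") keeps lines A to B, and quiet returns only ok. Input that does not fit is refused with a message, and nothing moves.
- r.sense(): the state, without advancing time (a new reading comes with each control period).
- grab_frame(name): name is "side" or "top"; returns a dict with "img" (400x640x3 uint8, red, green, blue), "fov_y" (degrees; the focal length in pixels is half the picture's height over the tangent of half this angle, whatever the lens; pixels are square), "cx", "cy" (the principal point, pixels), "T" (4x4, takes a point from camera to world coordinates). Camera axes: x right, y up, looking along -z (the intrinsics and any distortion apply to the point x, -y, -z); pixel columns grow to the right and rows downward; lengths in m; the calibration is good to about 2 mm. A picture is of the moment at which its call begins. There is no depth.
- r.sign_off(): hands the job in; it is judged then, once.
The state is a dict: "time": time; "qpos": joint angles; "dq": joint speeds; "tau": joint torques, N m; "tcp_pos": TCP position; "orientation": TCP orientation; "contact_force": force on the tool from outside, world axes, zero at the start; "moment": the same for the moment, N m; "finger_gap": finger opening in m; "grip_force": force on a finger pad.
Only numpy, scipy, OpenCV 4.12 (cv2) and the standard library are available. Lean on these libraries where they do the work, as an engineer would, in place of code of your own. Each camera call takes 0.05 s, during which the arm holds its last target. There are 200 camera calls.

## Working session

There is one attempt and no reset: what is moved stays moved. The work goes in short steps, Python scripts to look and compute and a tool call to move; the robot and the scene stay as the last step left them, time stands still between calls to the robot, and variables do not carry over. Pictures are saved under pics/ and viewed, at most 10 in all, crops included, and the job is handed in when it is done.

```bash
ls; mkdir -p pics
```

Run:
```python
from cell import r, grab_frame
import cv2
for n in("top","side"):
    f=grab_frame(n); cv2.imwrite(f"pics/{n}0.png",f["img"][:,:,::-1]); print({k:v for k,v in f.items() if k!="img"})
s=r.sense();print(s["tcp_pos"],s["orientation"],s["time"])
```

```text
cell.py
pics
{'fov_y': 43.01169874247301, 'cx': 332.43554441263205, 'cy': 185.95760033396806, 'T': array([[-0.43792298,  0.85858211, -0.26657124,  0.06109999],
       [-0.89900927, -0.4190214 ,  0.12729257,  0.25739974],
       [-0.00240793,  0.29539436,  0.95537238,  1.70091886],
       [ 0.        ,  0.        ,  0.        ,  1.        ]])}
{'fov_y': 51.23034730937093, 'cx': 314.90199383977387, 'cy': 203.21087500403564, 'T': array([[ 0.91374349,  0.17150924, -0.368317  ,  0.04708366],
       [-0.40617436,  0.36383806, -0.83823878, -1.01098665],
       [-0.00975796,  0.91553615,  0.40211731,  0.53883148],
       [ 0.        ,  0.        ,  0.        ,  1.        ]])}
[0.1492666  0.55484199 0.23520469] [-1.12892896e-04  1.31021746e-01  9.91379168e-01 -7.97052074e-04] 0.1
```

View pics/top0.png

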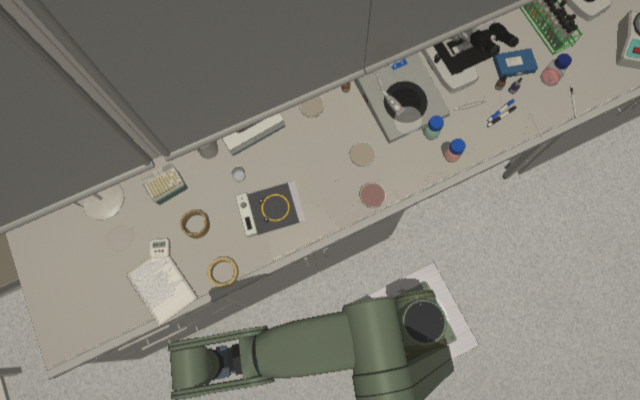

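View pics/side0.png

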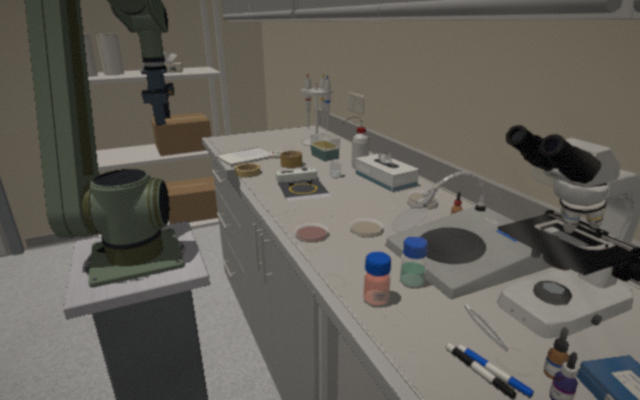

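The top view shows the pink dish at (372,195), cream at (362,154), the ring at (275,208) with the ramp to its right at (298,200), and the bottles at (455,150) and (434,127). The side view agrees: pink (311,233), cream (366,228), ring (302,187), bottles (377,280) and (414,262).

Create look.py:
```python
import numpy as np, cv2
from cell import r, grab_frame
def ray(f,px,z):
    fl=200/np.tan(np.radians(f["fov_y"]/2)); T=f["T"]
    d=T[:3,:3]@np.array([(px[0]-f["cx"])/fl,-(px[1]-f["cy"])/fl,-1]); o=T[:3,3]
    return (o+d*(z-o[2])/d[2]).round(4)
def blob(f,lo,hi,box):
    x0,y0,x1,y1=box
    hsv=cv2.cvtColor(f["img"],cv2.COLOR_RGB2HSV)[y0:y1,x0:x1]
    m=cv2.inRange(hsv,np.array(lo),np.array(hi))
    m=cv2.morphologyEx(m,cv2.MORPH_CLOSE,np.ones((3,3)))
    c=max(cv2.findContours(m,cv2.RETR_EXTERNAL,cv2.CHAIN_APPROX_NONE)[0],key=cv2.contourArea)
    return c+np.array([x0,y0])
def rim(f,c,z):
    P=np.array([ray(f,p[0],z)[:2] for p in c],np.float32)
    (x,y),(a,b),t=cv2.fitEllipse(P); return np.round([x,y,a,b],4)
```

Run:
```python
from look import *
f=grab_frame("top");g=grab_frame("side")
H=lambda f,p:cv2.cvtColor(f["img"],cv2.COLOR_RGB2HSV)[p[1],p[0]]
for p in[(372,195),(362,154),(362,180),(380,215),(275,195),(263,212),(274,208),(245,213),(298,200)]:print(p,H(f,p))
for p in[(311,233),(366,228),(340,240),(292,190)]:print('s',p,H(g,p))
for n,q,i in(("t",f["img"][110:240,220:480],3),("s",g["img"][150:310,250:450],4)):
    cv2.imwrite(f"pics/{n}1.png",cv2.resize(q[:,:,::-1],None,fx=i,fy=i,interpolation=2))
for n,p in(("red",(455,158)),("green",(433,133)),("cream",(362,154))):print(n,ray(f,p,.014))
```

```text
(372, 195) [  7  73 139]
(362, 154) [ 19  53 155]
(362, 180) [ 19  29 165]
(380, 215) [ 22  23 168]
(275, 195) [ 22 147 156]
(263, 212) [ 23 167 171]
(274, 208) [15 13 80]
(245, 213) [ 28  23 199]
(298, 200) [ 14  16 176]
s (311, 233) [  5  74 121]
s (366, 228) [ 18  49 136]
s (340, 240) [ 15  27 150]
s (292, 190) [ 22 106  96]
red [ 0.4347 -0.4023  0.014 ]
green [ 0.5524 -0.3793  0.014 ]
cream [ 0.5925 -0.1136  0.014 ]
```

View pics/t1.png

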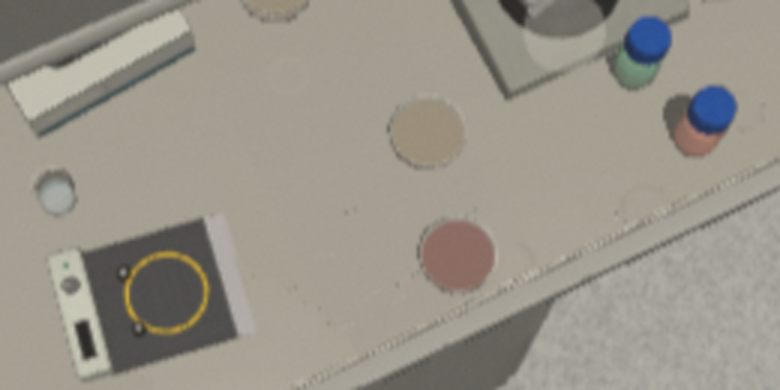

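The crop (×3, offset 220,110) shows the ring at crop (166,292), posts at (124,272) and (139,328), the ramp edge at (230,275), pink at (457,255) and cream at (427,132). Next I'll measure them in both views.

Run:
```python
from look import *
f=grab_frame("top");g=grab_frame("side")
for n,F,bp,bc,br in(("top",f,(345,170,400,220),(340,135,385,175),(255,188,298,228)),("side",g,(285,215,335,250),(345,212,388,243),(282,176,325,199))):
    print(n,"pink",rim(F,blob(F,(0,55,60),(11,255,255),bp),.009),"cream",rim(F,blob(F,(12,40,60),(24,255,255),bc),.009),"ring",rim(F,blob(F,(17,85,60),(30,255,255),br),.003))
c=blob(f,(0,0,0),(180,60,105),(245,175,312,240))
R=cv2.minAreaRect(np.array([ray(f,p[0],.003)[:2] for p in c],np.float32)*1000);print(R,cv2.boxPoints(R))
for p in((124,272),(139,328)):print("post",ray(f,(220+p[0]/3,110+p[1]/3),.016))
```

```text
top pink [ 0.4445 -0.0777  0.0781  0.0788] cream [ 0.5947 -0.115   0.0785  0.0812] ring [0.5534 0.2428 0.0962 0.0979]
side pink [ 0.4426 -0.0862  0.0723  0.0783] cream [ 0.5916 -0.1243  0.0741  0.0824] ring [0.5534 0.2444 0.0901 0.0953]
((554.8079223632812, 252.17987060546875), (145.26702880859375, 148.30723571777344), 81.16767120361328) [[470.38123 191.79346]
 [616.9298  169.02185]
 [639.2346  312.56628]
 [492.68604 335.3379 ]]
post [0.591  0.2763 0.016 ]
post [0.523  0.2874 0.016 ]
```

Run:
```python
from look import *
f=grab_frame("top")
for p in((500,288),(540,272),(557,303)):print(p,ray(f,(220+p[0]/3,110+p[1]/3),0))
```

```text
(500, 288) [ 0.388  -0.1062  0.    ]
(540, 272) [ 0.3846 -0.1568  0.    ]
(557, 303) [ 0.3434 -0.1569  0.    ]
```

Request:
shift_gripper:
  increments: "0,0,0.11,-0.055,-0.0085,0.005,0.06;0,0,0.11,-0.055,-0.0085,0.005,0.06;0,0,0.11,-0.055,-0.0085,0.005,0.06;0,0,0.11,-0.055,-0.0085,0.005,0.06;0,0,0.11,-0.055,-0.0085,0.005,0.06;0,0,0.11,-0.055,-0.0085,0.005,0.06;0,0,0.11,-0.055,-0.0085,0.005,0.06;0,0,0.11,-0.055,-0.0085,0.005,0.06;0,0,0.11,-0.055,-0.0085,0.005,0.06;0,0,0.11,-0.055,-0.0085,0.005,0.06;0,0,0.11,-0.055,-0.0085,0.005,0.06;0,0,0.11,-0.055,-0.0085,0.005,0.06;0,0,0.11,-0.055,-0.0085,0.005,0.06;0,0,0.11,-0.055,-0.0085,0.005,0.06;0,0,0.0945,-0.055,-0.0085,0.005,0.06;0,0,0,0,0,0,0.06;0,0,0,0,0,0,0.06"

```text
time: 2.48
tcp_pos: [0.4287, -0.1338, 0.1611]
orientation: [-0.0, 0.813, 0.583, 0.0]
contact_force: [0.6, -0.1, -0.9]
finger_gap: 0.0599
grip_force: 0.0
```

Request:
shift_gripper:
  increments: "0,0,0,-0.0172,-0.0034,0.01,0.06;0,0,0,0,0,0.03,0.06;0,0,0,0,0,0.03,0.06;0,0,0,0,0,0.03,0.06;0,0,0,0,0,0.02,0.06;0,0,0,0,0,0.011,0.06;0,0,0,0,0,0,0.06;0,0,0,0,0,0,0.06"

```text
time: 3.48
tcp_pos: [0.4205, -0.1491, 0.0306]
orientation: [0.001, 0.812, 0.583, 0.001]
contact_force: [-0.2, 0.1, 0.3]
finger_gap: 0.06
grip_force: 0.0
```

Run:
```python
from look import *
f=grab_frame("top");g=grab_frame("side")
a=cv2.resize(f["img"][140:240,330:430],(400,400),interpolation=2);b=cv2.resize(g["img"][190:290,260:360],(400,400),interpolation=2)
cv2.imwrite("pics/a2.png",np.hstack([a,b])[:,:,::-1])
```

```text
(no output)
```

View pics/a2.png

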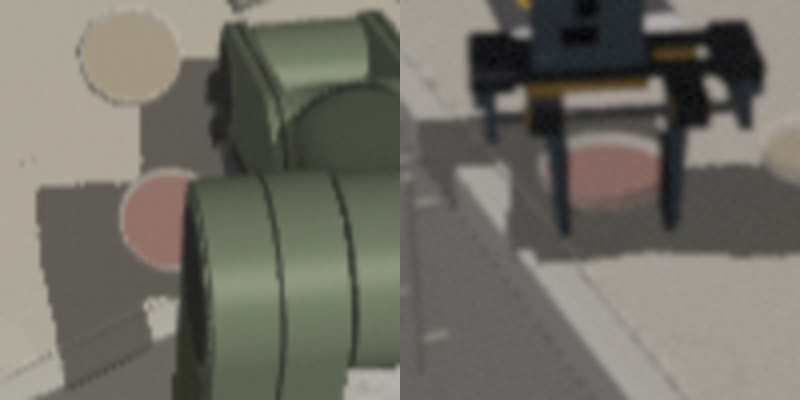

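The top view shows pink partly hidden, clear of the gripper. In the side crop the fingers at x=565 and 672 stand behind the dish (545–665) and straddle it. I'll start pushing.

Request:
shift_gripper:
  increments: "0,0,0,0.010,0,0,0.06;0,0,0,0.010,0,0,0.06;0,0,0,0.006,0,0,0.06;0,0,0,0.006,0,0,0.06;0,0,0,0.01,0,0,0.06;0,0,0,0.012,0,0,0.06;0,0,0,0.012,0,0,0.06;0,0,0,0.012,0,0,0.06;0,0,0,0.012,0,0,0.06;0,0,0,0.012,0,0,0.06;0,0,0,0.012,0,0,0.06;0,0,0,0.012,0,0,0.06;0,0,0,0.012,0,0,0.06;0,0,0,0.012,0,0,0.06;0,0,0,0.006,0,0,0.06;0,0,0,0.003,0,0,0.06;0,0,0,0,0,0,0.06"

```text
time: 5.7
tcp_pos: [0.4707, 0.0015, 0.0299]
orientation: [-0.0, 0.813, 0.583, 0.0]
contact_force: [-0.1, 0.3, 0.5]
finger_gap: 0.0602
grip_force: 0.0
```

Run:
```python
from look import *
f=grab_frame("top");g=grab_frame("side")
a=cv2.resize(f["img"][140:240,270:370],(400,400),interpolation=2);b=cv2.resize(g["img"][160:260,260:360],(400,400),interpolation=2)
cv2.imwrite("pics/a3.png",np.hstack([a,b])[:,:,::-1])
```

```text
(no output)
```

View pics/a3.png

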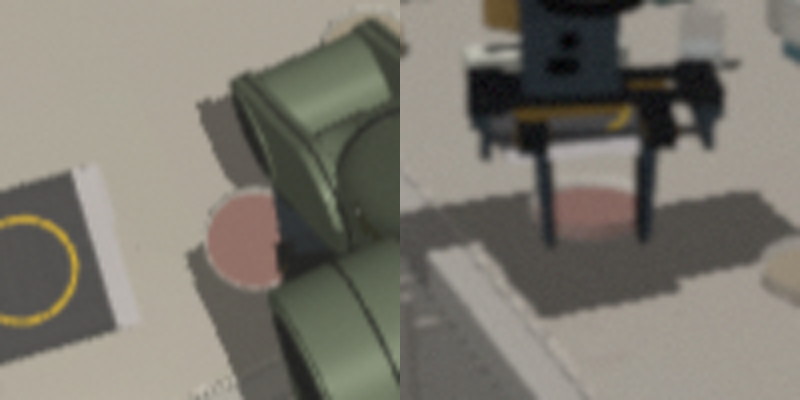

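The top crop shows pink at about (255,238), held between the fingers and heading for the ramp edge at (110,250). The side crop shows it flat. I'll measure the offset from the tool.

Create pk.py:
```python
from look import *
def pink(f,box):
    c=blob(f,(0,60,60),(11,255,255),box)
    P=np.array([ray(f,p[0],.008)[:2] for p in c]); h=cv2.convexHull(P.astype(np.float32))[:,0]
    s=r.sense();t=s["tcp_pos"][:2];a=np.radians(90-18.75);u=np.array([np.cos(a),np.sin(a)])
    from scipy.optimize import least_squares
    P=P[(P-t)@u>.05]           # front part, free of the fingers
    q=least_squares(lambda q:np.hypot(*(P-q).T)-.0393,t+.05*u,loss="soft_l1",f_scale=.001).x
    S=np.array([.553,.2425]);d=q-S
    print("pink",q.round(4),"ahead",(q-t)@u,"lat(tool y)",(q-t)@np.array([u[1],-u[0]]),"seat x,y",d@[.988,-.157],d@[.157,.988],"to go",(S-q)@u,(S-q)@np.array([u[1],-u[0]]))
```

Run:
```python
from pk import *
pink(grab_frame("top"),(310,175,365,225))
```

```text
pink [0.4881 0.0501] ahead 0.05195849760534767 lat(tool y) 0.0008695579177991837 seat x,y -0.033928237753473506 -0.20028708069570222 to go 0.20305959739483423 -0.0003766647424406436
```

Request:
shift_gripper:
  increments: "0,0,0,0.006,0,0,0.06;0,0,0,0.01,0,0,0.06;0,0,0,0.01,0,0,0.06;0,0,0,0.01,0,0,0.06;0,0,0,0.01,0,0,0.06;0,0,0,0.01,0,0,0.06;0,0,0,0.01,0,0,0.06;0,0,0,0.01,0,0,0.06;0,0,0,0.01,0,0,0.06;0,0,0,0.01,0,0,0.06;0,0,0,0.01,0,0,0.06;0,0,0,0.01,0,0,0.06;0,0,0,0.01,0,0,0.06;0,0,0,0.01,0,0,0.06;0,0,0,0.01,0,0,0.06;0,0,0,0.01,0,0,0.06;0,0,0,0.01,0,0,0.06;0,0,0,0.005,0,0,0.06;0,0,0,0.002,0,0,0.06;0,0,0,0,0,0,0.06"

```text
time: 8.35
tcp_pos: [0.5261, 0.1653, 0.0299]
orientation: [-0.0, 0.813, 0.583, -0.0]
contact_force: [0.3, 0.4, 0.0]
finger_gap: 0.0597
grip_force: 0.0
```

Run:
```python
from pk import *
f=grab_frame("top");g=grab_frame("side")
a=cv2.resize(f["img"][160:260,220:320],(400,400),interpolation=2);b=cv2.resize(g["img"][140:240,250:350],(400,400),interpolation=2)
cv2.imwrite("pics/a4.png",np.hstack([a,b])[:,:,::-1])
pink(f,(255,180,320,225))
```

```text
pink [0.5437 0.2138] ahead 0.05176291429436721 lat(tool y) 0.0010063290029716208 seat x,y -0.004702110932203362 -0.02986210610864089 to go 0.03021531337876021 -0.0004073731842011858
```

View pics/a4.png

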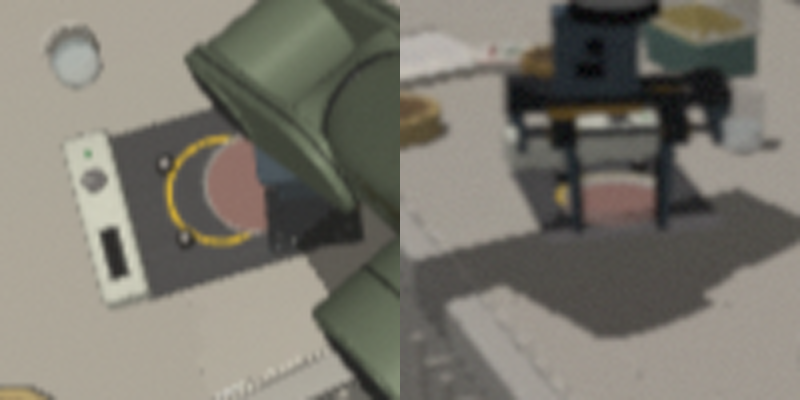

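The dish is up the ramp and flat on the plate. It partly covers the ring (top crop 205–265), with the posts at (165,163) and (185,238). About 30 mm remain.

Request:
shift_gripper:
  increments: "0,0,0,0.004,0,0,0.06;0,0,0,0.006,0,0,0.06;0,0,0,0.006,0,0,0.06;0,0,0,0.005,0,0,0.06;0,0,0,0.003,0,0,0.06;0,0,0,0.002,0,0,0.06;0,0,0,0.001,0,0,0.06;0,0,0,0,0,0,0.06"

```text
time: 9.45
tcp_pos: [0.5348, 0.1908, 0.0299]
orientation: [-0.0, 0.813, 0.583, 0.0]
contact_force: [0.3, 0.5, -0.1]
finger_gap: 0.06
grip_force: 0.0
```

Run:
```python
from pk import *
pink(grab_frame("top"),(245,180,310,225))
```

```text
pink [0.5527 0.2379] ahead 0.05033853665416081 lat(tool y) 0.001741762838375761 seat x,y 0.0003805085008059139 -0.004612359046849167 to go 0.004480112058790562 -0.0011533720612524401
```

Request:
shift_gripper:
  increments: "0,0,0,0.001,0,0,0.06;0,0,0,0.001,0,0,0.06;0,0,0,0,0,0,0.06"

```text
time: 9.88
tcp_pos: [0.5355, 0.1928, 0.03]
orientation: [-0.0, 0.813, 0.583, 0.0]
contact_force: [0.4, 0.7, -0.8]
finger_gap: 0.06
grip_force: 0.0
```

Request:
shift_gripper:
  increments: "0,0,0,0.001,0,0,0.06;0,0,0,0.0005,0,0,0.06;0,0,0,0,0,0,0.06"

```text
time: 10.25
tcp_pos: [0.536, 0.1942, 0.03]
orientation: [-0.0, 0.813, 0.583, 0.0]
contact_force: [-0.5, -0.2, -0.4]
finger_gap: 0.0598
grip_force: 0.1
```

Run:
```python
from pk import *
pink(grab_frame("top"),(245,180,310,225))
```

```text
pink [0.5536 0.2429] ahead 0.05179323866054618 lat(tool y) 0.0010209453468044694 seat x,y 0.0005162751231078266 0.0004928161197681639 to go -0.000572684979555773 -0.0004254832600595088
```

Request:
shift_gripper:
  increments: "0,0,0,0.001,0,0,0.06;0,0,0,0,0,0,0.06"

```text
time: 10.55
tcp_pos: [0.5361, 0.1949, 0.0299]
orientation: [-0.0, 0.813, 0.583, -0.0]
contact_force: [-1.0, -1.1, 0.9]
finger_gap: 0.0601
grip_force: 0.7
```

Run:
```python
from pk import *
pink(grab_frame("top"),(245,180,310,225))
```

```text
pink [0.5534 0.2433] ahead 0.051457991599978346 lat(tool y) 0.0008450839474532982 seat x,y 0.00029767607238658487 0.0008889993889168222 to go -0.0009261299854964869 -0.00014324024419768306
```

Force is building against the posts, so the dish is home. Backing straight off.

Request:
shift_gripper:
  increments: "0,0,0,-0.002,0,0,0.06;0,0,0,-0.006,0,0,0.06;0,0,0,-0.015,0,0,0.06;0,0,0,-0.025,0,0,0.06;0,0,0,-0.025,0,-0.01,0.06;0,0,0,-0.04,0,-0.03,0.06;0,0,0,-0.04,0,-0.04,0.06;0,0,0,-0.04,0,-0.04,0.06;0,0,0,-0.04,0,-0.04,0.06;0,0,0,0,0,0,0.06;0,0,0,0,0,0,0.06"

```text
time: 11.98
tcp_pos: [0.4605, -0.026, 0.1892]
orientation: [-0.001, 0.813, 0.582, -0.0]
contact_force: [0.4, -0.1, -0.1]
finger_gap: 0.0601
grip_force: 0.0
```

Run:
```python
from look import *
f=grab_frame("top");g=grab_frame("side")
p=rim(f,blob(f,(0,60,60),(11,255,255),(245,180,310,235)),.008);d=p[:2]-[.553,.2425];print(p,d,d@[.988,-.157],d@[.157,.988])
a=cv2.resize(f["img"][160:260,220:320],(400,400),interpolation=2);b=cv2.resize(g["img"][140:240,250:350],(400,400),interpolation=2)
cv2.imwrite("pics/a5.png",np.hstack([a,b])[:,:,::-1])
```

```text
[0.5538 0.2426 0.0776 0.0798] [0.0008 0.0001] 0.0007746999999999104 0.00022440000000000272
```

View pics/a5.png

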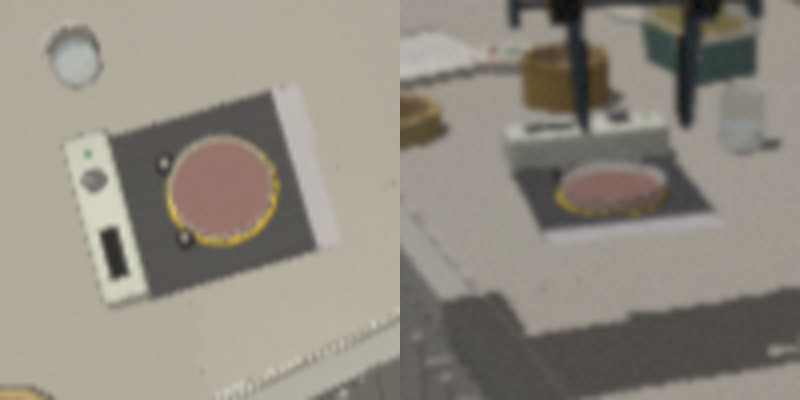

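The dish covers the ring (top crop centre (222,190)), touches both posts and lies flat. The gripper is clear.

```bash
python3 -c "
from cell import r, grab_frame
print(r.sign_off())"
```

```text
the job is handed in; nothing more can be done
None
```

The pink dish lies flat on the cooling plate against both stop posts, measured within about 1 mm of the ring's centre. The gripper is clear and the job was handed in at about 12 s, but `sign_off()` returned no verdict.

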